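# Push a deep-well plate home into its corner stop

### The arm

A 7-joint arm with a two-finger parallel gripper is mounted at the origin on a cart in front of the work surface, level with it; the furniture and walls round the work are solid. World frame = base frame: x ahead of the robot, y to its left, z up, the work surface at z = 0. Lengths are in m, angles in rad, forces in N, time in s.
With the tool pointing down it reaches from about 0.4 to 0.85 m from the base axis. Payload 10.4 kg.
Tool frame: the origin (TCP) lies between the finger pads; the fingertips stand 11 mm ahead of it and the grasp point (between the pads) lies 8 mm behind it (r.tcp_to_tips is the distance from the TCP to the fingertips, in m); z points along the fingers, y is the line along which they close (so a half turn about z gives the same grasp; the last joint's range is limited). The gripper opens to 87 mm and grips with 3 to 60 N. Pads are 19 mm wide; open, the fingers measure 117 mm over their backs; the gripper's body (75 mm by 190 mm) begins 51 mm behind the grasp point.
Start: joints at [1.13, 0.332, -0.065, 1.46, 0.022, 1.35, -0.088], TCP at [0.254, -0.571, 0.234] pointing down, gripper open.
Joint ranges: [-2.6, 2.6], [-0.5, 2.12], [-1.47, 1.34], [0.16, 2.42], [-1.27, 4.41], [0.06, 2.06], [-2.6, 2.6]. Speed limits (rad/s): [2.22, 2.22, 2.79, 2.79, 3.14, 3.14, 3.14].

### API

Orientations are given as a unit quaternion [x, y, z, w].
In Python, from bench import r gives the robot as it stands. The module is installed in compiled form; this text tells all that it offers.
- The arm moves only by the shell command python3 -m crank 'ROWS' [FORCE]. ROWS is JSON, a list of rows, each an object of numbers: "claw": the closure, from -1 (fully open) to 1 (shut); "dx", "dy", "dz": the shift along the tool's x, y, z each as a share of 3 cm, from -1 to 1; "ax", "ay", "az": the turn, a rotation vector about the tool's x, y, z each as a share of 6 degrees, from -1 to 1. A call has 1 to 8 rows; each row shifts and turns the commanded pose from where the row before left it, along the tool's axes as they then stand; what a row does not reach is not made up. A row lasts 1/12 s, in which the tool goes at most 41.7 mm and 7.16 degrees, less where a joint would pass 70% of its speed; a pose out of reach is approached as far as the arm can. A call with a number of a shift or a turn outside -1 to 1 is refused whole. A call with a gripper value outside its range is refused whole. The fingers move at their own pace and stop on an object; FORCE is the grip in N (left out, the last holds). Time passes only in rows, so rows that do not move let the fingers close. It gives the time, the measured TCP pose, the force, the opening and the grip force at its end, in the units of the state.
- r.read_state(): the state, without advancing time (a new reading comes with each control period).
- r.camera(name): name is "side" or "top" or "wrist"; returns a dict with "color" (384x512x3 uint8, red, green, blue), "mtx" (3x3 intrinsics, pixels), "R" (3x3) and "t" (3): a world point X has camera coordinates R X + t; the wrist camera has in their place "hand_eye" (4x4, takes a point from camera to tool coordinates, whose origin is the TCP and whose axes are the flange's). Camera axes: x right, y down, z forward; pixel columns grow to the right and rows downward; lengths in m; the calibration is good to about 2 mm. A picture is of the moment at which its call begins: read the wrist's pose just before it. There is no depth.
- r.close_job(): hands the job in; it is judged then, once.
The state is a dict: "time": time; "joint_positions": joint angles; "joint_vel": joint speeds; "joint_torque": joint torques, N m; "ee_pos": TCP position; "eef_rot": TCP orientation; "ft_force": force on the tool from outside, world axes, zero at the start; "torque": the same for the moment, N m; "width": finger opening in m; "grip_force": force on a finger pad.
Only numpy, scipy, OpenCV 4.12 (cv2) and the standard library are available. Lean on these libraries where they do the work, as an engineer would, in place of code of your own. Each camera call takes 0.05 s, during which the arm holds its last target. There are 200 camera calls.

### The job

With the fingers, gently push the white deep-well plate across the bench into the blue L-shaped metal corner stop, until its long side lies flat against the back fence and its short end touches the side fence. Only push it: do not lift, tip or shove it so that it shoots away. Leave the vials and the other things round it where they are.

Things in the scene. Friction and masses are not known exactly. Their poses are not given: they have to be found in the camera images.
- well_plate: white deep-well plate (a block with 8 x 12 square wells in its top), loose, 0.15 to 0.35 kg, upright straight sides. 85.4 mm along its x, 127.8 mm along its y, 41 mm high. Origin: centre of its underside; z up. It starts at the open side of the L, centimetres clear of both fences, up to 0.25 rad out of square.
- corner_stop: blue L-shaped metal corner stop fixed to the bench. Origin: inner corner of the L, at bench height; z up, x away from the robot (yaw -0.1 to 0.4). Back fence: inner face in the plane x = 0, from y = 0 to -135 mm. Side fence: inner face in the plane y = 0, from x = 0 to -90 mm. Fences 12 mm thick, 25 mm high; feet 20 mm wide, 10 mm high with screws, on their outer sides only.
- home (a point): the point on the bare bench inside the corner stop where the plate's origin lies when it is home, at x = -42.7 mm, y = -63.9 mm in the corner stop's frame; its axes are parallel to the corner stop's, and so are the plate's when home (long side along the back fence).
- vial_white: vial with a white cap, 22 mm across and 51 mm tall, close outside the side fence of the corner stop; loose, a bystander. Origin: its underside, at the middle
- vial_green: vial with a green cap, 22 mm across and 51 mm tall, close outside the side fence of the corner stop; loose, a bystander. Origin: its underside, at the middle
- beaker_1: small clear beaker, 55 mm across and 67 mm tall, standing at the right near the front edge of the bench; loose, a bystander. Origin: its underside, at the middle
- tape: green roll of tape lying flat, 68 mm across and 19 mm high, at the left; loose, a bystander. Origin: its underside, at the middle
- blue_marker: white marker pen with a blue cap, 140 mm long and 14 mm high, lying along the front edge of the bench; loose, a bystander. Origin: its underside, at the middle
- bottle_amber: brown bottle with a black cap, 48 mm across and 88 mm tall, at the back; loose, a bystander. Origin: its underside, at the middle
Things that resemble listed ones, but are neither listed nor needed, are in the scene too. There is more than one size of the corner_stop; the one meant has the size given above.

How it is judged:
At the end, for the whole second after the job is handed in: The plate rests flat on the bench in the corner, square to the stop within 0.03 rad, less than 3 mm from home against the back fence and against the side fence (x of well_plate in the frame of corner_stop between -0.0457 and -0.04 m and y of well_plate in the frame of corner_stop between -0.0669 and -0.061 m and angle between the x axis of well_plate and the x axis of corner_stop, either way round below 0.03 rad and height (world z) of well_plate below 0.003 m and angle between well_plate's own z axis and vertical below 0.03 rad and linear speed of well_plate below 0.01 m/s); the robot touches nothing.
It fails at once if the plate is lifted more than 8 mm off the bench (height (world z) of well_plate above 0.008 m).
It fails at once if the plate is tipped by more than 0.15 rad (angle between well_plate's own z axis and vertical above 0.15 rad).
It fails at once if the plate is shoved faster than 0.3 m/s (linear speed of well_plate above 0.3 m/s).
It fails at once if a bystander is moved by more than 15 mm or knocked over (distance of any of vial_white, vial_green, beaker_1, tape, blue_marker, bottle_amber from where it was at the start of the episode above 0.015 m or angle between any of vial_white, vial_green, beaker_1, bottle_amber's own z axis and vertical above 0.5 rad).
It also fails if it takes over 42 s, if anything falls off the work surface, if the arm or the gripper's body presses on something with over 40 N, if the wrist force passes 120 N, or if a joint passes its speed limit or range.

## Working session

There is one attempt and no reset: what is moved stays moved. The work goes in short steps, Python scripts to look and compute and a shell command to move; the robot and the scene stay as the last step left them, time stands still between calls to the robot, and variables do not carry over. Pictures are saved under pics/ and viewed, at most 10 in all, crops included, and the job is handed in when it is done.

```bash
mkdir -p pics; python3 - <<'E'
from bench import r
import cv2,json,numpy as np
s=r.read_state(); print(s['time'],s['ee_pos'],s['eef_rot'],s['width'],r.tcp_to_tips)
for n in('top','side'):
    c=r.camera(n); cv2.imwrite(f'pics/{n}0.png',c['color'][:,:,::-1]); np.savez(f'{n}.npz',**{k:c[k] for k in('mtx','R','t','color')})
    print(n,c['mtx'].tolist(),np.round(c['R'],3).tolist(),c['t'])
E
```

```text
0.0 [ 0.25344959 -0.57089555  0.23275255] [ 9.78254334e-01  2.07407695e-01 -1.80013841e-04 -6.88000880e-04] 0.08698709555828787 0.011
top [[403.70771518788683, 0.0, 253.0652889843485], [0.0, 403.70771518788683, 185.83406900729668], [0.0, 0.0, 1.0]] [[0.015, -1.0, -0.008], [-0.989, -0.014, -0.149], [0.149, 0.01, -0.989]] [0.01769011 0.56144457 1.10802326]
side [[408.0980219329191, 0.0, 248.37244289208394], [0.0, 408.0980219329191, 191.25779796047993], [0.0, 0.0, 1.0]] [[0.992, -0.125, -0.026], [-0.077, -0.416, -0.906], [0.103, 0.9, -0.423]] [-0.57019556  0.10297842  0.98481235]
```

View pics/top0.png

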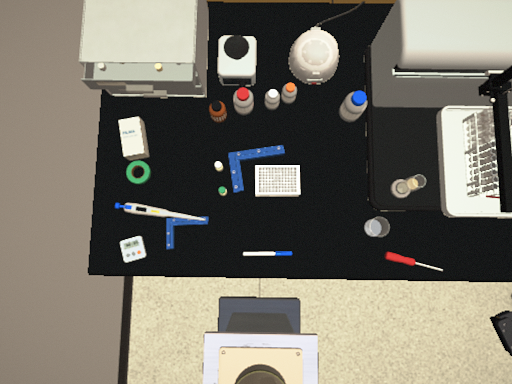

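View pics/side0.png

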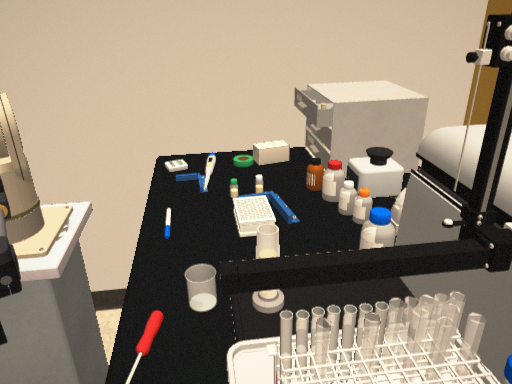

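```bash
cat > h.py <<'E'
import numpy as np,cv2
def ray(uv,c,z):
    uv=np.atleast_2d(uv).astype(float); K,R,t=c['mtx'],c['R'],c['t']
    d=(np.c_[uv,np.ones(len(uv))]@np.linalg.inv(K).T)@R; C=-R.T@t
    return C+d*((z-C[2])/d[:,2])[:,None]
def proj(X,c):
    p=(np.atleast_2d(X)@c['R'].T+c['t'])@c['mtx'].T
    return p[:,:2]/p[:,2:]
E
python3 - <<'E'
from h import *
c=dict(np.load('top.npz')); im=c['color']; print('C',-c['R'].T@c['t'])
h=cv2.cvtColor(im,cv2.COLOR_RGB2HSV)
b=cv2.inRange(h,(95,110,50),(125,255,255)); b[:130]=0;b[205:]=0;b[:,:222]=0;b[:,300:]=0
cols=np.arange(248,282); lo=np.array([[x,np.where(b[:,x])[0].max()+.5] for x in cols if b[:,x].any()])
rows=np.arange(165,189); ri=np.array([[np.where(b[y])[0].max()+.5,y] for y in rows if b[y].any()])
print(lo[::4].tolist(),ri[::4].tolist())
for z in(0.,.025):
    f=[cv2.fitLine(ray(q,c,z)[:,:2].astype(np.float32),cv2.DIST_HUBER,0,.001,.001).ravel() for q in(lo,ri)]
    k=np.linalg.solve(np.c_[f[0][:2],-f[1][:2]],f[1][2:]-f[0][2:]); P=f[0][2:]+k[0]*f[0][:2]
    print(z,'corner',P,'back yaw',np.arctan(-f[0][0]/f[0][1]) ,np.arctan(f[1][1]/f[1][0]))
w=cv2.inRange(h,(0,0,100),(180,90,255)); w[:,:250]=0;w[:,306:]=0;w[:160]=0;w[200:]=0
w=cv2.morphologyEx(w,cv2.MORPH_CLOSE,np.ones((5,5)))
q=max(cv2.findContours(w,0,1)[0],key=cv2.contourArea)[:,0]
for z in(.041,):
    R=cv2.minAreaRect((ray(q,c,z)[:,:2]*1000).astype(np.float32)); print(R,cv2.boxPoints(R).tolist())
cv2.imwrite('pics/crop.png',cv2.resize(im[135:205,205:315,::-1],None,fx=7,fy=7,interpolation=cv2.INTER_CUBIC))
E
```

```text
C [0.38987064 0.01422744 1.17942654]
[[248.0, 159.5], [252.0, 158.5], [256.0, 157.5], [260.0, 157.5], [264.0, 156.5], [268.0, 156.5], [272.0, 155.5], [276.0, 155.5], [280.0, 154.5]] [[240.5, 165.0], [240.5, 169.0], [241.5, 173.0], [241.5, 177.0], [242.5, 181.0], [243.5, 185.0]]
0.0 corner [0.6440887  0.06791739] back yaw 0.15633509 0.16039117
0.025 corner [0.6387     0.06677925] back yaw 0.15633675 0.16038956
((577.9631958007812, -43.53289794921875), (89.76299285888672, 128.41049194335938), 0.8181594610214233) [[532.16943359375, 20.024934768676758], [534.0030517578125, -108.37246704101562], [623.7569580078125, -107.09072875976562], [621.92333984375, 21.306671142578125]]
```

View pics/crop.png

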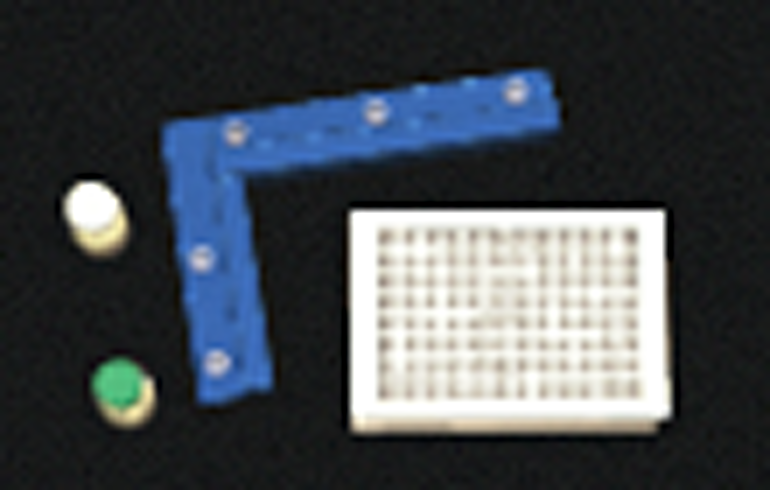

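Candidates: the blue L stops are at (255,168), the large one, and (187,232), a smaller decoy. I choose the large one, because the plate stands at its open side and the vials are beside its side fence. The plate is at (278,180); the white box at (132,138) and the rack at the right are not it. The crop confirms this. The stop's corner is at about (0.642, 0.067) with yaw 0.158, and the plate is at about (0.580, -0.043) with yaw 0.014.

```bash
python3 -m crank '[{"az":0.9,"dx":0.35,"dy":-0.5},{"az":0.9},{"az":0.7},{"dx":0.7,"dy":-1},{"dx":0.7,"dy":-1},{"dx":0.7,"dy":-1},{"dx":0.7,"dy":-1},{"dx":0.7,"dy":-1}]'
python3 -m crank '[{"dx":0.7,"dy":-1},{"dx":0.7,"dy":-1},{"dx":0.7,"dy":-1},{"dx":0.7,"dy":-1},{"dx":0.7,"dy":-1},{"dx":0.7,"dy":-1},{}]'
```

```text
invalid input at $[0]: expected keys claw, dx, dy, dz, ax, ay, az
invalid input at $[0]: expected keys claw, dx, dy, dz, ax, ay, az
```

```bash
python3 -m crank '[{"claw":-1,"dx":0.35,"dy":-0.5,"dz":0,"ax":0,"ay":0,"az":0.9},{"claw":-1,"dx":0,"dy":0,"dz":0,"ax":0,"ay":0,"az":0.9},{"claw":-1,"dx":0,"dy":0,"dz":0,"ax":0,"ay":0,"az":0.7},{"claw":-1,"dx":0.7,"dy":-1,"dz":0,"ax":0,"ay":0,"az":0},{"claw":-1,"dx":0.7,"dy":-1,"dz":0,"ax":0,"ay":0,"az":0},{"claw":-1,"dx":0.7,"dy":-1,"dz":0,"ax":0,"ay":0,"az":0},{"claw":-1,"dx":0.7,"dy":-1,"dz":0,"ax":0,"ay":0,"az":0},{"claw":-1,"dx":0.7,"dy":-1,"dz":0,"ax":0,"ay":0,"az":0}]'
python3 -m crank '[{"claw":-1,"dx":0.7,"dy":-1,"dz":0,"ax":0,"ay":0,"az":0},{"claw":-1,"dx":0.7,"dy":-1,"dz":0,"ax":0,"ay":0,"az":0},{"claw":-1,"dx":0.7,"dy":-1,"dz":0,"ax":0,"ay":0,"az":0},{"claw":-1,"dx":0.7,"dy":-1,"dz":0,"ax":0,"ay":0,"az":0},{"claw":-1,"dx":0.7,"dy":-1,"dz":0,"ax":0,"ay":0,"az":0},{"claw":-1,"dx":0.7,"dy":-1,"dz":0,"ax":0,"ay":0,"az":0},{"claw":-1,"dx":0,"dy":0,"dz":0,"ax":0,"ay":0,"az":0}]'
```

```text
time: 0.77
ee_pos: [0.3378, -0.387, 0.2332]
eef_rot: [0.997, 0.078, -0.0, -0.0]
ft_force: [0.8, -0.3, 0.4]
width: 0.0869
grip_force: 0.0
time: 1.35
ee_pos: [0.4368, -0.1843, 0.2337]
eef_rot: [0.997, 0.083, 0.001, -0.001]
ft_force: [-0.1, 0.7, 0.3]
width: 0.0868
grip_force: 0.0
```

```bash
python3 -m crank '[{"claw":-1,"dx":0.73,"dy":-0.97,"dz":0,"ax":0,"ay":0,"az":0.08},{"claw":-1,"dx":0.73,"dy":-0.97,"dz":0,"ax":0,"ay":0,"az":0},{"claw":-1,"dx":0.73,"dy":-0.97,"dz":0,"ax":0,"ay":0,"az":0},{"claw":-1,"dx":0.72,"dy":-0.97,"dz":0,"ax":0,"ay":0,"az":0},{"claw":-1,"dx":0,"dy":0,"dz":0,"ax":0,"ay":0,"az":0},{"claw":-1,"dx":0,"dy":0,"dz":0,"ax":0,"ay":0,"az":0}]'
python3 - <<'E'
from bench import r
import cv2,numpy as np
from scipy.spatial.transform import Rotation as Ro
s=r.read_state(); c=r.camera('wrist'); cv2.imwrite('pics/w1.png',c['color'][:,:,::-1])
T=np.eye(4);T[:3,:3]=Ro.from_quat(s['eef_rot']).as_matrix();T[:3,3]=s['ee_pos']
T=T@c['hand_eye'];R=T[:3,:3].T
np.savez('w1.npz',mtx=c['mtx'],R=R,t=-R@T[:3,3],color=c['color']);print(T.round(3).tolist())
E
```

```text
time: 1.85
ee_pos: [0.5033, -0.0612, 0.2332]
eef_rot: [0.997, 0.076, -0.0, -0.0]
ft_force: [-0.7, -1.2, 0.0]
width: 0.087
grip_force: 0.0
[[0.152, -0.947, -0.285, 0.581], [-0.988, -0.145, -0.043, -0.049], [-0.001, 0.288, -0.958, 0.382], [0.0, 0.0, 0.0, 1.0]]
```

View pics/w1.png

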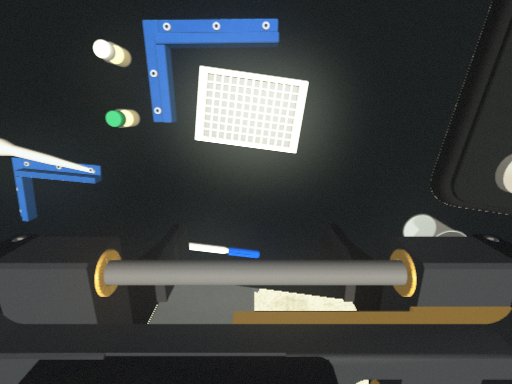

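```bash
cat >> h.py <<'E'
def line(P): return cv2.fitLine(P[:,:2].astype(np.float32),cv2.DIST_HUBER,0,.001,.001).ravel()
def measure(c,box):
    im=c['color'];h=cv2.cvtColor(im,cv2.COLOR_RGB2HSV)
    x0,y0,x1,y1=box; m=np.zeros(im.shape[:2],np.uint8);m[y0:y1,x0:x1]=255
    w=cv2.morphologyEx(cv2.inRange(h,(0,0,110),(180,80,255))&m,cv2.MORPH_CLOSE,np.ones((7,7)))
    q=max(cv2.findContours(w,0,1)[0],key=cv2.contourArea)[:,0]
    return cv2.minAreaRect((ray(q,c,.041)[:,:2]*1000).astype(np.float32))
def fence(c,cols,rows,ymax,xmax,z):
    h=cv2.cvtColor(c['color'],cv2.COLOR_RGB2HSV);b=cv2.inRange(h,(95,110,40),(125,255,255));b[ymax:]=0;b[:,xmax:]=0
    lo=np.array([[x,np.where(b[:,x])[0].max()+.5] for x in cols]);ri=np.array([[np.where(b[y])[0].max()+.5,y] for y in rows])
    f=[line(ray(q,c,z)) for q in(lo,ri)]
    k=np.linalg.solve(np.c_[f[0][:2],-f[1][:2]],f[1][2:]-f[0][2:])
    return f[0][2:]+k[0]*f[0][:2],np.arctan(-f[0][0]/f[0][1]),np.arctan(f[1][1]/f[1][0])
def rel(p,yaw,P,a):
    d=np.array(p)-P;return np.array([[np.cos(a),np.sin(a)],[-np.sin(a),np.cos(a)]])@d,yaw-a
E
python3 - <<'E'
from h import *
c=dict(np.load('w1.npz'))
print(fence(c,range(185,270),range(55,112),126,282,0.))
R=measure(c,(185,50,320,170));print(R,cv2.boxPoints(R).round(1).tolist())
E
```

```text
(array([0.6409382 , 0.06857886], dtype=float32), np.float32(0.2110562), np.float32(0.12849396))
((581.2139892578125, -41.94855499267578), (85.83631896972656, 128.60687255859375), 1.1722708940505981) [[537.0, 21.5], [539.5999755859375, -107.0999984741211], [625.4000244140625, -105.4000015258789], [622.7999877929688, 23.200000762939453]]
```

```bash
python3 - <<'E'
from h import *
c=dict(np.load('w1.npz'));h=cv2.cvtColor(c['color'],cv2.COLOR_RGB2HSV)
b=cv2.inRange(h,(95,110,40),(125,255,255));b[126:]=0
print([(x,np.where(b[:,x])[0].max()) for x in range(176,280,8)]);print([(np.where(b[y,:282])[0].max(),y) for y in range(46,122,6)])
P=np.array([.642,.0675]);a=.158;M=np.array([[np.cos(a),-np.sin(a)],[np.sin(a),np.cos(a)]])
for z in(0,.025):
    print(proj([[*(P+M@np.array(v)),z] for v in((0,0),(0,-.135),(-.09,0))],c).round(1).tolist())
cv2.imwrite('pics/w1c.png',cv2.resize(c['color'][10:170,80:320,::-1],None,fx=3.3,fy=3.3,interpolation=cv2.INTER_CUBIC))
E
```

```text
[(176, np.int64(47)), (184, np.int64(47)), (192, np.int64(47)), (200, np.int64(47)), (208, np.int64(46)), (216, np.int64(44)), (224, np.int64(43)), (232, np.int64(45)), (240, np.int64(43)), (248, np.int64(43)), (256, np.int64(42)), (264, np.int64(44)), (272, np.int64(42))]
[(np.int64(208), 46), (np.int64(170), 52), (np.int64(170), 58), (np.int64(171), 64), (np.int64(171), 70), (np.int64(171), 76), (np.int64(172), 82), (np.int64(172), 88), (np.int64(173), 94), (np.int64(173), 100), (np.int64(173), 106), (np.int64(173), 112), (np.int64(174), 118)]
[[171.3, 47.4], [278.5, 46.7], [177.6, 121.4]]
[[165.0, 42.6], [280.3, 41.8], [172.2, 122.0]]
```

View pics/w1c.png

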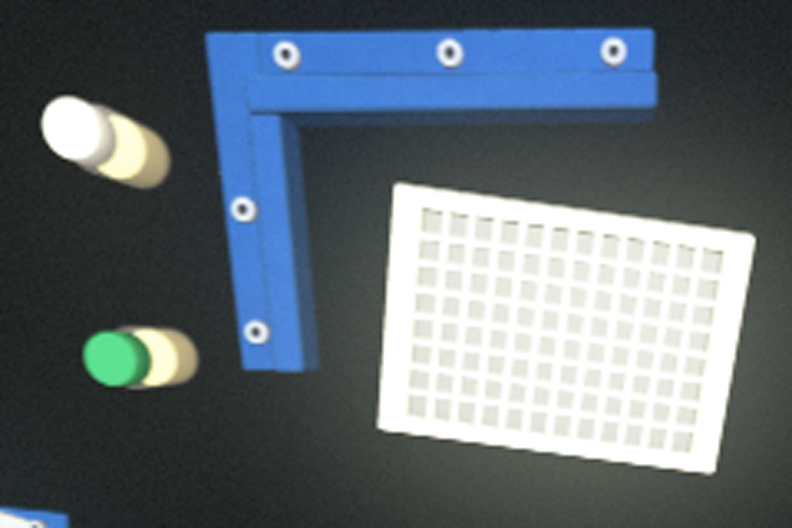

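```bash
python3 -m crank '[{"claw":-1,"dx":0,"dy":-0.2,"dz":0.5,"ax":0,"ay":0,"az":-0.1},{"claw":-1,"dx":0,"dy":0,"dz":1,"ax":0,"ay":0,"az":0},{"claw":-1,"dx":0,"dy":0,"dz":1,"ax":0,"ay":0,"az":0},{"claw":-1,"dx":0,"dy":0,"dz":1,"ax":0,"ay":0,"az":0},{"claw":-1,"dx":0,"dy":0,"dz":1,"ax":0,"ay":0,"az":0},{"claw":-1,"dx":0,"dy":0,"dz":1,"ax":0,"ay":0,"az":0},{"claw":-1,"dx":0,"dy":0,"dz":0.9,"ax":0,"ay":0,"az":0},{"claw":-1,"dx":0,"dy":0,"dz":0.5,"ax":0,"ay":0,"az":0}]'
python3 -m crank '[{"claw":-1,"dx":0.1,"dy":0,"dz":0,"ax":0,"ay":0,"az":0},{"claw":-1,"dx":0.1,"dy":0,"dz":0,"ax":0,"ay":0,"az":0},{"claw":-1,"dx":0.1,"dy":0,"dz":0,"ax":0,"ay":0,"az":0},{"claw":-1,"dx":0.1,"dy":0,"dz":0,"ax":0,"ay":0,"az":0},{"claw":-1,"dx":0.1,"dy":0,"dz":0,"ax":0,"ay":0,"az":0},{"claw":-1,"dx":0.1,"dy":0,"dz":0,"ax":0,"ay":0,"az":0}]'
```

```text
time: 2.57
ee_pos: [0.4998, -0.0592, 0.0235]
eef_rot: [0.997, 0.078, -0.002, 0.0]
ft_force: [-0.6, -0.6, -0.1]
width: 0.0871
grip_force: 0.0
time: 3.07
ee_pos: [0.5209, -0.0547, 0.0275]
eef_rot: [0.997, 0.079, 0.001, 0.0]
ft_force: [-0.3, 0.1, 0.2]
width: 0.0868
grip_force: 0.0
```

```bash
python3 -m crank '[{"claw":-1,"dx":0.1,"dy":0,"dz":0,"ax":0,"ay":0,"az":0},{"claw":-1,"dx":0.12,"dy":0,"dz":0,"ax":0,"ay":0,"az":0},{"claw":-1,"dx":0.15,"dy":0,"dz":0,"ax":0,"ay":0,"az":0},{"claw":-1,"dx":0.15,"dy":0,"dz":0,"ax":0,"ay":0,"az":0},{"claw":-1,"dx":0.15,"dy":0,"dz":0,"ax":0,"ay":0,"az":0},{"claw":-1,"dx":0.15,"dy":0,"dz":0,"ax":0,"ay":0,"az":0},{"claw":-1,"dx":0.15,"dy":0,"dz":0,"ax":0,"ay":0,"az":0},{"claw":-1,"dx":0,"dy":0,"dz":0,"ax":0,"ay":0,"az":0}]'
cat > look.py <<'E'
from bench import r
from h import *
import sys
c=r.camera('top'); im=c['color'];cv2.imwrite(f'pics/{sys.argv[1]}.png',cv2.resize(im[135:205,205:315,::-1],None,fx=7,fy=7,interpolation=cv2.INTER_CUBIC))
R=measure(c,(243,147,306,200));print(R)
E
python3 look.py t1
```

```text
time: 3.73
ee_pos: [0.5497, -0.0495, 0.0266]
eef_rot: [0.997, 0.079, 0.0, -0.0]
ft_force: [-0.9, -0.5, -0.5]
width: 0.0869
grip_force: 0.0
((600.1883544921875, -44.022674560546875), (151.3765106201172, 158.86900329589844), 0.760738730430603)
```

```bash
python3 -m crank '[{"claw":-1,"dx":0.1,"dy":0,"dz":0,"ax":0,"ay":0,"az":0},{"claw":-1,"dx":0.1,"dy":0,"dz":0,"ax":0,"ay":0,"az":0},{"claw":-1,"dx":0.1,"dy":0,"dz":0,"ax":0,"ay":0,"az":0},{"claw":-1,"dx":0.08,"dy":0,"dz":0,"ax":0,"ay":0,"az":0},{"claw":-1,"dx":0,"dy":0,"dz":0,"ax":0,"ay":0,"az":0}]'
cat > wl.py <<'E'
from bench import r
import cv2,numpy as np,sys
from scipy.spatial.transform import Rotation as Ro
s=r.read_state(); c=r.camera('wrist'); n=sys.argv[1]; cv2.imwrite(f'pics/{n}.png',c['color'][:,:,::-1])
T=np.eye(4);T[:3,:3]=Ro.from_quat(s['eef_rot']).as_matrix();T[:3,3]=s['ee_pos']
T=T@c['hand_eye'];R=T[:3,:3].T
np.savez(f'{n}.npz',mtx=c['mtx'],R=R,t=-R@T[:3,3],color=c['color'])
E
python3 wl.py w2
```

```text
time: 4.2
ee_pos: [0.5605, -0.048, 0.0266]
eef_rot: [0.997, 0.079, 0.0, -0.0]
ft_force: [-0.0, -0.1, 0.6]
width: 0.0872
grip_force: 0.0
```

View pics/w2.png

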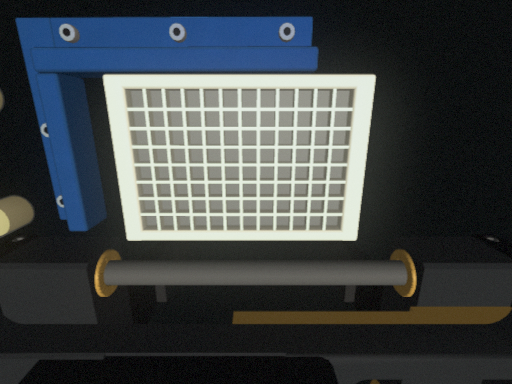

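```bash
python3 - <<'E'
from h import *
c=dict(np.load('w2.npz'))
R=measure(c,(100,60,385,250));print(R);g=cv2.cvtColor(c['color'],cv2.COLOR_RGB2HSV)[:,:,2]
for x in(130,300):print(g[44:82,x].tolist())
a=ray([[110,75],[372,75]],c,.041);b=ray([[110,71.5],[310,69]],c,.025);print(a,b)
E
```

```text
((612.040771484375, -31.539291381835938), (83.20045471191406, 125.34333801269531), 9.081673622131348)
[131, 129, 128, 105, 121, 128, 138, 136, 138, 137, 138, 139, 136, 137, 136, 135, 134, 138, 135, 137, 139, 137, 139, 136, 129, 117, 108, 83, 58, 74, 155, 225, 233, 236, 236, 236, 238, 236]
[140, 133, 108, 117, 128, 137, 135, 138, 140, 136, 135, 138, 139, 138, 137, 139, 137, 140, 139, 137, 136, 141, 139, 136, 122, 110, 95, 69, 62, 76, 158, 226, 232, 235, 236, 236, 236, 236]
[[ 0.6434231   0.03302053  0.041     ]
 [ 0.66230109 -0.08508086  0.041     ]] [[ 0.64576984  0.04108285  0.025     ]
 [ 0.66297564 -0.05915945  0.025     ]]
```

```bash
python3 -m crank '[{"claw":-1,"dx":0.04,"dy":0,"dz":0,"ax":0,"ay":0,"az":0},{"claw":-1,"dx":0.04,"dy":0,"dz":0,"ax":0,"ay":0,"az":0},{"claw":-1,"dx":0.04,"dy":0,"dz":0,"ax":0,"ay":0,"az":0},{"claw":-1,"dx":0,"dy":0,"dz":0,"ax":0,"ay":0,"az":0}]'
python3 -m crank '[{"claw":-1,"dx":0.04,"dy":0,"dz":0,"ax":0,"ay":0,"az":0},{"claw":-1,"dx":0,"dy":0,"dz":0,"ax":0,"ay":0,"az":0}]'
```

```text
time: 4.58
ee_pos: [0.5634, -0.0477, 0.0265]
eef_rot: [0.997, 0.079, -0.0, 0.0]
ft_force: [-2.2, -0.7, 2.5]
width: 0.0872
grip_force: 1.1
time: 4.75
ee_pos: [0.5635, -0.0477, 0.0264]
eef_rot: [0.997, 0.079, -0.001, 0.0]
ft_force: [-7.7, -1.6, 5.8]
width: 0.087
grip_force: 3.7
```

```bash
python3 -m crank '[{"claw":-1,"dx":-0.3,"dy":0,"dz":0,"ax":0,"ay":0,"az":0},{"claw":-1,"dx":-0.5,"dy":0,"dz":0,"ax":0,"ay":0,"az":0},{"claw":1,"dx":0,"dy":0,"dz":-1,"ax":0,"ay":0,"az":0},{"claw":1,"dx":0,"dy":0,"dz":-1,"ax":0,"ay":0,"az":0},{"claw":1,"dx":0.8,"dy":0.95,"dz":0,"ax":0,"ay":0,"az":0},{"claw":1,"dx":0.8,"dy":0.95,"dz":0,"ax":0,"ay":0,"az":0},{"claw":1,"dx":0.8,"dy":0.95,"dz":0,"ax":0,"ay":0,"az":0},{"claw":1,"dx":0.15,"dy":0.1,"dz":0,"ax":0,"ay":0,"az":0}]' 10
python3 -m crank '[{"claw":1,"dx":0,"dy":0,"dz":0,"ax":0,"ay":0,"az":0},{"claw":1,"dx":0,"dy":0,"dz":0,"ax":0,"ay":0,"az":0}]'; python3 wl.py w3
```

```text
time: 5.42
ee_pos: [0.6331, -0.1327, 0.0865]
eef_rot: [0.997, 0.076, 0.001, 0.001]
ft_force: [-0.3, -0.7, -0.3]
width: 0.055
grip_force: 0.0
time: 5.58
ee_pos: [0.6301, -0.1259, 0.0861]
eef_rot: [0.997, 0.079, -0.0, -0.0]
ft_force: [-0.7, 0.3, -0.4]
width: 0.0416
grip_force: 0.0
```

View pics/w3.png

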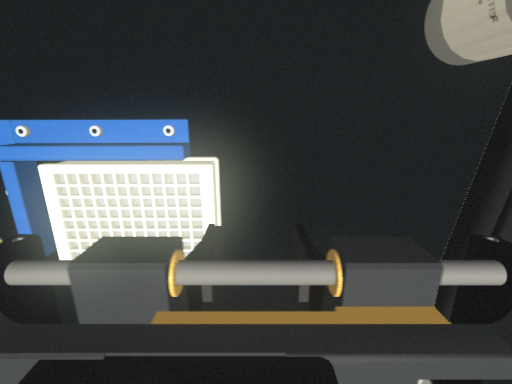

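```bash
python3 -m crank '[{"claw":1,"dx":0,"dy":0,"dz":0,"ax":0,"ay":0,"az":0},{"claw":1,"dx":0,"dy":0,"dz":0,"ax":0,"ay":0,"az":0},{"claw":1,"dx":0,"dy":0,"dz":0,"ax":0,"ay":0,"az":0},{"claw":1,"dx":0,"dy":0,"dz":0,"ax":0,"ay":0,"az":0},{"claw":1,"dx":0,"dy":0,"dz":0,"ax":0,"ay":0,"az":0},{"claw":1,"dx":0,"dy":0,"dz":0.7,"ax":0,"ay":0,"az":0},{"claw":1,"dx":0,"dy":0,"dz":0.8,"ax":0,"ay":0,"az":0},{"claw":1,"dx":0,"dy":0,"dz":0.5,"ax":0,"ay":0,"az":0}]'
python3 -m crank '[{"claw":1,"dx":0,"dy":-0.1,"dz":0,"ax":0,"ay":0,"az":0},{"claw":1,"dx":0,"dy":-0.1,"dz":0,"ax":0,"ay":0,"az":0},{"claw":1,"dx":0,"dy":-0.1,"dz":0,"ax":0,"ay":0,"az":0},{"claw":1,"dx":0,"dy":-0.1,"dz":0,"ax":0,"ay":0,"az":0},{"claw":1,"dx":0,"dy":-0.1,"dz":0,"ax":0,"ay":0,"az":0},{"claw":1,"dx":0,"dy":-0.1,"dz":0,"ax":0,"ay":0,"az":0}]'
```

```text
time: 6.3
ee_pos: [0.6296, -0.1265, 0.0247]
eef_rot: [0.997, 0.079, -0.001, -0.0]
ft_force: [-1.0, 0.1, -1.0]
width: 0.0008
grip_force: 0.0
time: 6.8
ee_pos: [0.6281, -0.1083, 0.0275]
eef_rot: [0.997, 0.079, 0.001, 0.0]
ft_force: [0.5, 0.5, -0.2]
width: 0.0006
grip_force: 0.0
```

```bash
python3 -m crank '[{"claw":1,"dx":0,"dy":-0.1,"dz":0,"ax":0,"ay":0,"az":0},{"claw":1,"dx":0,"dy":-0.1,"dz":0,"ax":0,"ay":0,"az":0},{"claw":1,"dx":0,"dy":-0.1,"dz":0,"ax":0,"ay":0,"az":0},{"claw":1,"dx":0,"dy":-0.1,"dz":0,"ax":0,"ay":0,"az":0},{"claw":1,"dx":0,"dy":-0.1,"dz":0,"ax":0,"ay":0,"az":0},{"claw":1,"dx":0,"dy":-0.1,"dz":0,"ax":0,"ay":0,"az":0},{"claw":1,"dx":0,"dy":-0.1,"dz":0,"ax":0,"ay":0,"az":0},{"claw":1,"dx":0,"dy":0,"dz":0,"ax":0,"ay":0,"az":0}]'; python3 wl.py w4
```

```text
time: 7.47
ee_pos: [0.6245, -0.0874, 0.0268]
eef_rot: [0.997, 0.079, 0.0, 0.0]
ft_force: [0.1, -1.9, 2.8]
width: 0.0006
grip_force: 1.2
```

View pics/w4.png

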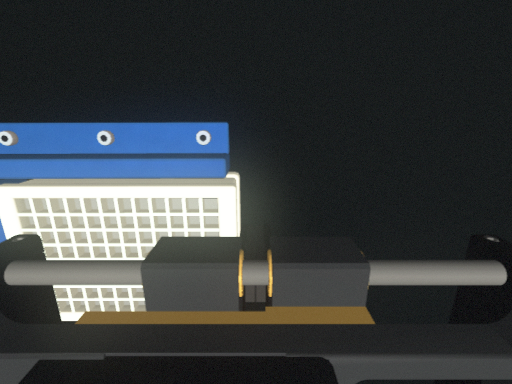

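```bash
python3 -m crank '[{"claw":1,"dx":0,"dy":-0.08,"dz":0,"ax":0,"ay":0,"az":0},{"claw":1,"dx":0,"dy":-0.08,"dz":0,"ax":0,"ay":0,"az":0},{"claw":1,"dx":0,"dy":-0.05,"dz":0,"ax":0,"ay":0,"az":0},{"claw":1,"dx":0,"dy":0,"dz":0,"ax":0,"ay":0,"az":0}]'
python3 -m crank '[{"claw":1,"dx":0,"dy":-0.04,"dz":0,"ax":0,"ay":0,"az":0},{"claw":1,"dx":0,"dy":0,"dz":0,"ax":0,"ay":0,"az":0}]'
```

```text
time: 7.85
ee_pos: [0.6232, -0.0812, 0.0265]
eef_rot: [0.997, 0.079, -0.0, -0.0]
ft_force: [0.6, -2.1, 1.9]
width: 0.0007
grip_force: 1.0
time: 8.02
ee_pos: [0.623, -0.0803, 0.0265]
eef_rot: [0.997, 0.079, -0.0, -0.0]
ft_force: [0.3, -2.0, 2.0]
width: 0.0009
grip_force: 1.2
```

Sliding friction is about 2 N. I continue in small steps until the side fence resists.

```bash
python3 -m crank '[{"claw":1,"dx":0,"dy":-0.04,"dz":0,"ax":0,"ay":0,"az":0},{"claw":1,"dx":0,"dy":-0.04,"dz":0,"ax":0,"ay":0,"az":0},{"claw":1,"dx":0,"dy":0,"dz":0,"ax":0,"ay":0,"az":0}]'
python3 -m crank '[{"claw":1,"dx":0,"dy":-0.04,"dz":0,"ax":0,"ay":0,"az":0},{"claw":1,"dx":0,"dy":0,"dz":0,"ax":0,"ay":0,"az":0}]'
python3 -m crank '[{"claw":1,"dx":0,"dy":-0.04,"dz":0,"ax":0,"ay":0,"az":0},{"claw":1,"dx":0,"dy":0,"dz":0,"ax":0,"ay":0,"az":0}]'
```

```text
time: 8.27
ee_pos: [0.6226, -0.0778, 0.0265]
eef_rot: [0.997, 0.079, -0.0, -0.0]
ft_force: [0.4, -1.9, 3.1]
width: 0.0008
grip_force: 1.1
time: 8.43
ee_pos: [0.6224, -0.0767, 0.0265]
eef_rot: [0.997, 0.079, -0.0, -0.0]
ft_force: [-0.0, -2.0, 1.1]
width: 0.0005
grip_force: 1.1
time: 8.6
ee_pos: [0.6222, -0.0755, 0.0265]
eef_rot: [0.997, 0.079, -0.0, -0.0]
ft_force: [0.4, -1.1, 1.1]
width: 0.0004
grip_force: 1.0
```

```bash
python3 -m crank '[{"claw":1,"dx":0,"dy":-0.04,"dz":0,"ax":0,"ay":0,"az":0},{"claw":1,"dx":0,"dy":0,"dz":0,"ax":0,"ay":0,"az":0}]'|sed -n 2,4p
python3 -m crank '[{"claw":1,"dx":0,"dy":-0.04,"dz":0,"ax":0,"ay":0,"az":0},{"claw":1,"dx":0,"dy":0,"dz":0,"ax":0,"ay":0,"az":0}]'|sed -n 2,4p
python3 wl.py w5; python3 - <<'E'
from h import *
c=dict(np.load('w5.npz'));h=cv2.cvtColor(c['color'],cv2.COLOR_RGB2HSV)
b=cv2.inRange(h,(95,110,40),(125,255,255));w=cv2.inRange(h,(0,0,150),(180,80,255))
print([(y,int(np.where(b[y])[0].max())) for y in range(128,178,8)],[(y,int(np.where(w[y,:300])[0].max()) if w[y,:300].any() else -1) for y in range(172,240,6)])
E
```

```text
ee_pos: [0.6221, -0.0743, 0.0265]
eef_rot: [0.997, 0.079, -0.0, -0.0]
ft_force: [-0.3, -1.7, 1.0]
ee_pos: [0.6222, -0.0741, 0.0266]
eef_rot: [0.997, 0.079, 0.0, 0.0]
ft_force: [1.2, -3.8, -0.4]
[(128, 251), (136, 250), (144, 250), (152, 250), (160, 250), (168, 249), (176, 248)] [(172, -1), (178, 239), (184, 239), (190, 239), (196, 239), (202, 239), (208, 239), (214, 240), (220, 240), (226, 240), (232, 239), (238, 159)]
```

```bash
python3 -m crank '[{"claw":1,"dx":0,"dy":-0.05,"dz":0,"ax":0,"ay":0,"az":0},{"claw":1,"dx":0,"dy":0,"dz":0,"ax":0,"ay":0,"az":0}]'|sed -n 2,4p
python3 -m crank '[{"claw":1,"dx":0,"dy":0.3,"dz":0,"ax":0,"ay":0,"az":0},{"claw":1,"dx":0,"dy":0.5,"dz":0,"ax":0,"ay":0,"az":0},{"claw":1,"dx":0,"dy":0,"dz":-1,"ax":0,"ay":0,"az":0},{"claw":-1,"dx":0,"dy":0,"dz":-1,"ax":0,"ay":0,"az":0},{"claw":-1,"dx":-1,"dy":-0.93,"dz":0,"ax":0,"ay":0,"az":0},{"claw":-1,"dx":-1,"dy":-0.93,"dz":0,"ax":0,"ay":0,"az":0},{"claw":-1,"dx":-0.8,"dy":-0.93,"dz":0,"ax":0,"ay":0,"az":0},{"claw":-1,"dx":0,"dy":-0.6,"dz":0,"ax":0,"ay":0,"az":0}]'
python3 -m crank '[{"claw":-1,"dx":0,"dy":0,"dz":0,"ax":0,"ay":0,"az":0},{"claw":-1,"dx":0,"dy":0,"dz":0,"ax":0,"ay":0,"az":0},{"claw":-1,"dx":0,"dy":0,"dz":0,"ax":0,"ay":0,"az":0}]'
python3 wl.py w6
```

```text
ee_pos: [0.6222, -0.0739, 0.0268]
eef_rot: [0.997, 0.078, 0.001, 0.001]
ft_force: [3.0, -7.9, 0.7]
time: 9.82
ee_pos: [0.5219, -0.0076, 0.0859]
eef_rot: [0.997, 0.079, -0.002, 0.0]
ft_force: [1.3, 0.3, -0.3]
width: 0.0259
grip_force: 0.0
time: 10.07
ee_pos: [0.5271, -0.0097, 0.0866]
eef_rot: [0.997, 0.078, 0.0, 0.0]
ft_force: [-0.7, -0.8, -0.0]
width: 0.0455
grip_force: 0.0
```

View pics/w6.png

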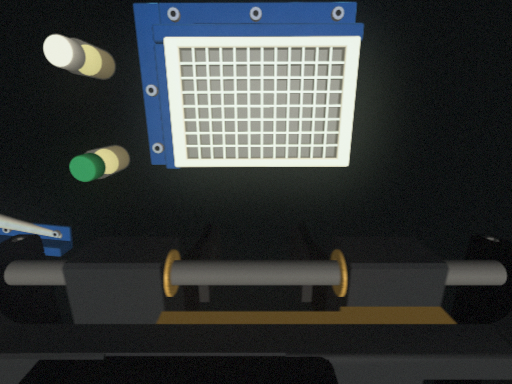

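```bash
python3 -m crank '[{"claw":-0.2,"dx":0,"dy":0,"dz":0.7,"ax":0,"ay":0,"az":0},{"claw":-0.2,"dx":0,"dy":0,"dz":0.8,"ax":0,"ay":0,"az":0},{"claw":-0.2,"dx":0,"dy":0,"dz":0.5,"ax":0,"ay":0,"az":0},{"claw":-0.2,"dx":0.25,"dy":0,"dz":0,"ax":0,"ay":0,"az":0},{"claw":-0.2,"dx":0.25,"dy":0,"dz":0,"ax":0,"ay":0,"az":0},{"claw":-0.2,"dx":0.2,"dy":0,"dz":0,"ax":0,"ay":0,"az":0},{"claw":-0.2,"dx":0.1,"dy":0,"dz":0,"ax":0,"ay":0,"az":0},{"claw":-0.2,"dx":0.06,"dy":0,"dz":0,"ax":0,"ay":0,"az":0}]'
python3 -m crank '[{"claw":-0.2,"dx":0.04,"dy":0,"dz":0,"ax":0,"ay":0,"az":0},{"claw":-0.2,"dx":0.04,"dy":0,"dz":0,"ax":0,"ay":0,"az":0},{"claw":-0.2,"dx":0.03,"dy":0,"dz":0,"ax":0,"ay":0,"az":0},{"claw":-0.2,"dx":0,"dy":0,"dz":0,"ax":0,"ay":0,"az":0}]'
```

```text
time: 10.78
ee_pos: [0.5536, -0.0043, 0.0276]
eef_rot: [0.997, 0.079, 0.001, 0.0]
ft_force: [0.2, 0.0, -0.3]
width: 0.0525
grip_force: 0.0
time: 11.12
ee_pos: [0.5554, -0.0039, 0.0267]
eef_rot: [0.997, 0.079, 0.0, 0.0]
ft_force: [0.3, 0.0, -0.3]
width: 0.0516
grip_force: 0.0
```

```bash
python3 -m crank '[{"claw":-0.2,"dx":0.04,"dy":0,"dz":0,"ax":0,"ay":0,"az":0},{"claw":-0.2,"dx":0.04,"dy":0,"dz":0,"ax":0,"ay":0,"az":0},{"claw":-0.2,"dx":0,"dy":0,"dz":0,"ax":0,"ay":0,"az":0}]'|sed -n 2,4p
python3 -m crank '[{"claw":-0.2,"dx":0.04,"dy":0,"dz":0,"ax":0,"ay":0,"az":0},{"claw":-0.2,"dx":0,"dy":0,"dz":0,"ax":0,"ay":0,"az":0}]'|sed -n 2,4p
```

```text
ee_pos: [0.5564, -0.0038, 0.0263]
eef_rot: [0.997, 0.079, -0.001, 0.0]
ft_force: [-6.4, -1.9, 4.8]
ee_pos: [0.5565, -0.0038, 0.0261]
eef_rot: [0.997, 0.079, -0.003, 0.0]
ft_force: [-11.2, -1.8, 8.2]
```

```bash
python3 -m crank '[{"claw":-0.2,"dx":-0.2,"dy":0,"dz":0,"ax":0,"ay":0,"az":0},{"claw":-0.2,"dx":-0.6,"dy":0,"dz":0,"ax":0,"ay":0,"az":0},{"claw":-0.2,"dx":-0.3,"dy":0,"dz":-0.8,"ax":0,"ay":0,"az":0},{"claw":-0.2,"dx":0,"dy":0,"dz":-1,"ax":0,"ay":0,"az":0},{"claw":-0.2,"dx":0,"dy":0,"dz":-1,"ax":0,"ay":0,"az":0},{"claw":-0.2,"dx":0,"dy":0,"dz":-1,"ax":0,"ay":0,"az":0},{"claw":-0.2,"dx":0,"dy":0,"dz":-1,"ax":0,"ay":0,"az":0},{"claw":-0.2,"dx":0,"dy":0,"dz":0,"ax":0,"ay":0,"az":0}]'|sed -n 2,4p
python3 -m crank '[{"claw":-0.2,"dx":0,"dy":0,"dz":0,"ax":0,"ay":0,"az":0},{"claw":-0.2,"dx":0,"dy":0,"dz":0,"ax":0,"ay":0,"az":0},{"claw":-0.2,"dx":0,"dy":0,"dz":0,"ax":0,"ay":0,"az":0}]'|sed -n 2,4p
python3 wl.py w7; python3 - <<'E'
from h import *
c=dict(np.load('w7.npz'));im=c['color']
cv2.imwrite('pics/w7c.png',cv2.resize(im[0:190,60:380,::-1],None,fx=2.5,fy=2.5,interpolation=cv2.INTER_CUBIC))
E
```

```text
ee_pos: [0.5291, -0.0082, 0.1766]
eef_rot: [0.997, 0.079, 0.005, 0.001]
ft_force: [0.6, 0.3, 0.3]
ee_pos: [0.5255, -0.0086, 0.1693]
eef_rot: [0.997, 0.079, -0.001, -0.0]
ft_force: [-0.4, 0.5, 0.2]
```

View pics/w7c.png

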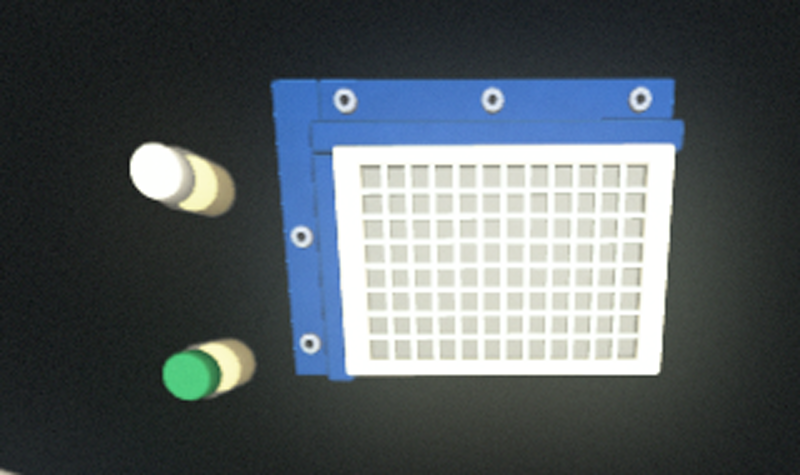

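```bash
python3 - <<'E'
from h import *
c=dict(np.load('w7.npz'))
a=ray([[330.2,58.6],[193.2,58.6],[324,150]],c,.041)[:,:2];f=ray([[333.2,59.6],[333.2,48.5],[184.5,60.5]],c,.025)[:,:2]
for p in(*a,*f):print((1000*rel(p,0,np.array([.6425,.068]),.158)[0]).round(1))
E
```

```text
[  -1.9 -125.9]
[-1.9  0.6]
[ -85.9 -126.4]
[-1.000e-01 -1.329e+02]
[   9.7 -132.1]
[-0.9 12.5]
```

```bash
python3 -c "from bench import r; print(r.close_job())"
```

```text
the job is handed in; nothing more can be done
None
```

I pushed the plate into the corner stop and handed the job in: pushing it further met firm resistance at both fences (about 11 N back, 8 N side). The last picture shows it flush and square with both vials standing, but the hand-in gave no verdict.

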